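# Find the good magazine slot with a go/no-go blade

### The arm

A 6-joint arm with a two-finger parallel gripper is mounted at the origin on the work surface. World frame = base frame: x ahead of the robot, y to its left, z up, the work surface at z = 0. Lengths are in m, angles in degrees, forces in N, time in s.
With the tool pointing down it reaches from about 0.375 to 0.9 m from the base axis. Payload 3.1 kg.
Tool frame: the origin (TCP) lies at the very end of the fingers, on their centre line; the grasp point (between the pads) lies 19 mm behind it; z points along the fingers, y is the line along which they close (so a half turn about z gives the same grasp; the last joint's range is limited). The gripper opens to 87 mm and grips with 3 to 60 N. Pads are 19 mm wide; open, the fingers measure 117 mm over their backs; the gripper's body (75 mm by 190 mm) begins 51 mm behind the grasp point.
Start: joints at [-10.227, 30.224, 82.088, -0, 67.689, -10.227], TCP at [0.625, 0, 0.223] pointing down, gripper open.
Joint ranges: [-176.69, 176.69], [-43.24, 126.21], [12.49, 139.97], [-82, 262], [0, 151.66], [-163.58, 163.58]. Speed limits (degrees/s): [159.86, 159.86, 180, 180, 180, 180].

### API

Orientations are given as a 3x3 rotation matrix whose columns are the frame's x, y, z axes.
In Python, from rig import * gives the robot as it stands.
- The arm moves only by the tool jog_arm, never from a script. Its arguments are lists of equal length, an entry for each row: "delta_pos": the shift along the world's x, y, z in cm, a list of three; "turn": the turn about the world's z in degrees; "grip": the closure, from 0 (fully open) to 1 (shut). In form: {"delta_pos": [[x, y, z], ...], "turn": [turn, ...], "grip": [grip, ...]}. A call has 1 to 12 rows; each row is the pose to reach, as a shift and turn from the pose commanded when the call began; what a row does not reach only later rows make up. A row lasts 1/8 s, in which the tool goes at most 62.5 mm and 10.7 degrees, less where a joint would pass 70% of its speed; a pose out of reach is approached as far as the arm can. A call with a gripper value outside its range is refused whole. The fingers move at their own pace and stop on an object; the grip force is fixed at half the most. Time passes only in rows, so rows that repeat a pose let the fingers close. It gives the time, the measured TCP pose, the force, the opening and the grip force at its end, in the units of the state.
- read_state(): the state, without advancing time (a new reading comes with each control period).
- capture(name): name is "scene" or "side" or "wrist"; returns a dict with "color" (480x640x3 uint8, blue, green, red), "fovy" (degrees; the focal length in pixels is half the picture's height over the tangent of half this angle, whatever the lens; pixels are square), "cx", "cy" (the principal point, pixels), "camera_from_world" (4x4, takes a point from world to camera coordinates). Camera axes: x right, y up, looking along -z (the intrinsics and any distortion apply to the point x, -y, -z); pixel columns grow to the right and rows downward; lengths in m; the calibration is good to about 2 mm. A picture is of the moment at which its call begins. There is no depth.
- hand_in(): hands the job in; it is judged then, once.
The state is a dict: "time_s": time; "joint_positions": joint angles; "qvel": joint speeds; "tau": joint torques, N m; "position": TCP position; "tcp_rot": TCP orientation; "force": force on the tool from outside, world axes, zero at the start; "moment": the same for the moment, N m; "opening": opening from 0.0 (shut) to 1.0 (fully open); "grasp_force": force on a finger pad.
Only numpy, scipy, OpenCV 4.12 (cv2) and the standard library are available. Lean on these libraries where they do the work, as an engineer would, in place of code of your own. Each camera call takes 0.05 s, during which the arm holds its last target. There are 200 camera calls.

### The job

Take the sprung go/no-go blade out of its stand and try it in the slots of the slide magazine by feel, always pushing gently (never force the blade back more than about half its spring travel). One slot is too narrow and stops the thin nose, one is worn so wide that the whole blade sinks in without drag, and one is good: there the nose slides in with a light drag until the blade's shoulder lands. Leave the gauge standing in the good slot with its shoulder seated, let go, and do not disturb the plate, the jar or the computer mouse.

Things in the scene. Friction and masses are not known exactly. Their poses are not given: they have to be found in the camera images.
- gauge: go/no-go gauge, about 150 g, upright in the stand at the start. Black handle 22 x 22 mm (x, y), to be gripped 6 to 70 mm above the origin, on a foot flange 32 x 30 x 6 mm. Origin: centre of the flange's underside, z up. A flat steel blade, 20 mm wide along x, hangs below: upper part 13 mm thick (y), 28 mm long; then shoulders; then a nose 6 mm thick, 22 mm long, round tip
- blade_tip (a point): the middle of the blade's tip, 50 mm below the gauge's origin when the blade's spring is not pressed; the shoulders are always 22 mm above this point
- gauge_spring (a joint): how far the blade is pushed up into the gauge's handle, in m: 0 when free, at most 0.014. The spring starts to give at 4 N and then takes 0.8 N more per mm (about 9.6 N at 7 mm). More than 0.009 (11 N) is too hard a push
- stand: fixed aluminium stand: base 70 x 70 mm, post 40 x 36 mm, top 70 mm above the table, on which the gauge's flange rests; the blade hangs in a pocket 24 x 16 mm (x, y). Origin: centre of its underside; z up. Gauge and stand start with the same yaw. Lift the gauge straight up by 55 mm to clear it
- magazine: fixed white box, 66 x 156 mm (x, y), 75 mm high, aluminium lid with three equal mouths 27 mm (x) by 17 mm (y) in a row along y, 45 mm apart. 10 mm below the lid's face each leads to the flat top of a grey guide with a gap, central in the mouth. Gaps differ; which is where changes each time and cannot be read from poses. Blade width goes along the magazine's x. Origin: underside centre
- slot_left (a point): centre of the mouth at the magazine's +y end, on the lid's upper face, axes as the magazine's. TOO NARROW slot (any of the three): the nose stops with its tip 10 mm below the lid's face. TOO WIDE slot (16 mm gap): no drag, the blade sinks until the flange lies on the lid, tip 50 mm below the lid's face
- slot_middle (a point): centre of the middle mouth, on the lid's upper face, axes as the magazine's. GOOD slot (any of the three): 9 mm gap with a sprung leaf inside that presses on the nose; light drag of about 1 to 5 N from a tip depth of about 20 to 26 mm on; then the shoulders land on the guide with the tip 32 mm below the lid's face
- slot_right (a point): centre of the mouth at the magazine's -y end, on the lid's upper face, axes as the magazine's
- plate: bystander: white six-well culture plate 127 x 85 x 14 mm lying on the table; origin under its centre
- jar: bystander: glass jar with a blue cap, 66 mm across, 85 mm tall; origin under its centre
- mouse: bystander: black computer mouse, 105 x 58 mm, 34 mm high; origin under its centre

How it is judged:
By the outcome, as a careful person would: the job done as asked, in the order asked, and still so for the second after the job is handed in, with the robot touching nothing.
It also fails if it takes over 72 s, if anything falls off the work surface, if the arm or the gripper's body presses on something with over 40 N, if the wrist force passes 120 N, or if a joint passes its speed limit or range.

## Working session

There is one attempt and no reset: what is moved stays moved. The work goes in short steps, Python scripts to look and compute and a tool call to move; the robot and the scene stay as the last step left them, time stands still between calls to the robot, and variables do not carry over. Pictures are saved under pics/ and viewed, at most 10 in all, crops included, and the job is handed in when it is done.

Besides the shell and the picture viewer there is one more tool, called after "Request:" by a JSON object that holds its "method" and its "body", one argument or row to a line. jog_arm: Moves the arm, as the interface text tells. Its arguments: {"type":"object","properties":{"delta_pos":{"type":"array"},"turn":{"type":"array"},"grip":{"type":"array"}},"required":["delta_pos","turn","grip"]}

```bash
mkdir -p pics; python3 - <<'E'
from rig import *
import cv2,numpy as np
for n in ["scene","side","wrist"]:
    c=capture(n); cv2.imwrite(f"pics/{n}0.png",c["color"]); print(n,c["fovy"],c["cx"],c["cy"],[k for k in c]); print(np.round(c["camera_from_world"],3).tolist())
s=read_state(); print({k:np.round(v,3).tolist() for k,v in s.items()})
E
```

```text
scene 57.943107076422514 320.09018688511503 235.80203847715788 ['color', 'fovy', 'cx', 'cy', 'camera_from_world']
[[0.753, 0.657, 0.02, -0.445], [-0.357, 0.384, 0.852, 0.146], [0.552, -0.649, 0.524, -1.433], [0.0, 0.0, 0.0, 1.0]]
side 45.48993263579991 329.92732170199235 239.92330818041194 ['color', 'fovy', 'cx', 'cy', 'camera_from_world']
[[-0.986, -0.163, 0.019, 0.581], [0.099, -0.496, 0.863, -0.112], [-0.131, 0.853, 0.505, -1.189], [0.0, 0.0, 0.0, 1.0]]
wrist 61.47795014192712 319.4138815452072 235.17605589470367 ['color', 'fovy', 'cx', 'cy', 'camera_from_world']
[[1.0, -0.0, -0.002, -0.625], [-0.0, 0.967, -0.254, 0.029], [0.002, 0.254, 0.967, -0.39], [0.0, 0.0, 0.0, 1.0]]
{'time_s': 0.15, 'joint_positions': [-10.227, 30.268, 82.14, 0.001, 67.689, -10.227], 'qvel': [0.072, -0.137, -0.204, -0.037, 0.013, -0.123], 'tau': [0.001, -44.043, -17.684, 0.063, 0.055, -0.0], 'position': [0.624, 0.0, 0.222], 'tcp_rot': [[0.0, 1.0, -0.002], [1.0, -0.0, 0.0], [0.0, -0.002, -1.0]], 'force': [-0.213, 0.009, -0.163], 'moment': [-0.005, -0.002, -0.001], 'grasp_force': 0.0, 'opening': 1.002}
```

View pics/scene0.png

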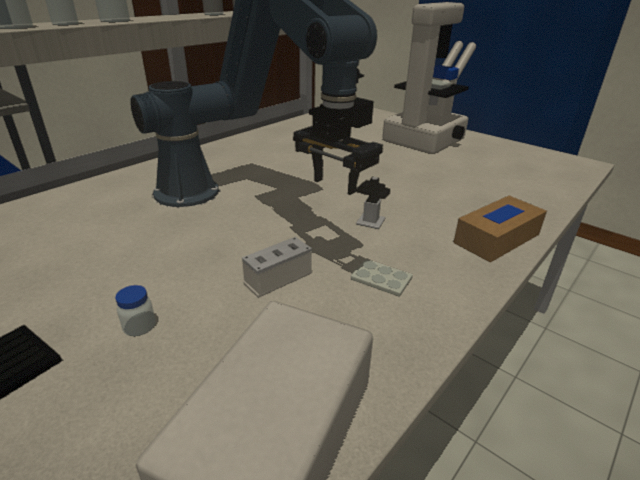

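View pics/side0.png

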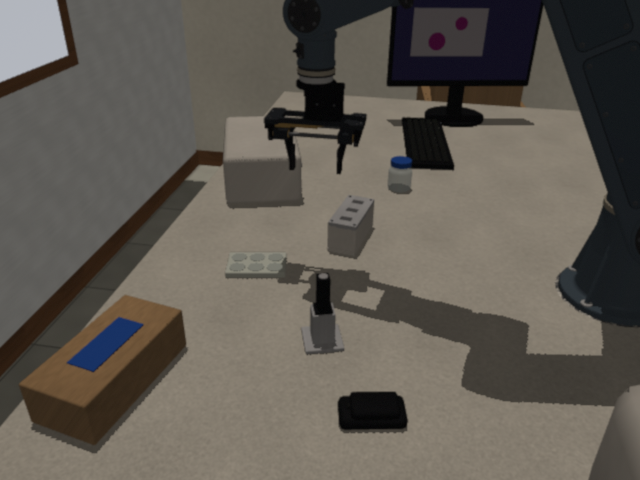

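View pics/wrist0.png

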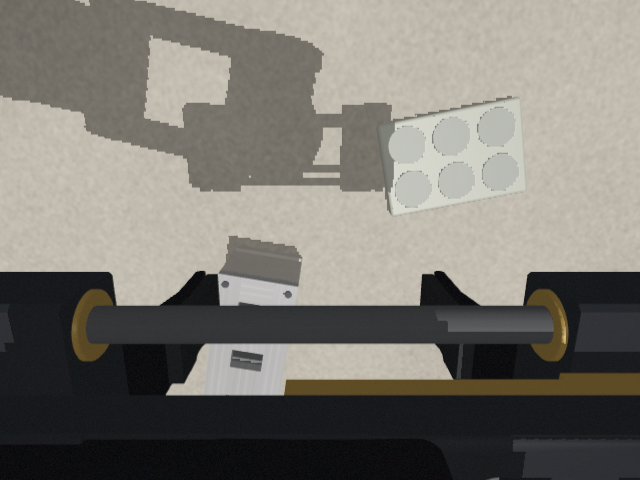

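The scene view shows the magazine at about (277,265), with the stand at (371,212) and the mouse behind it. The side view shows the gauge handle top near (323,276), the stand at (323,325), the magazine lid at (352,211), the mouse at (372,410), the plate at (257,264) and the jar at (400,175). The wrist view shows the magazine partly hidden, with a mouth at (247,360).

```bash
cat > h.py <<'E'
import numpy as np,cv2
from rig import *
def ray(c,u,v):
    f=240/np.tan(np.radians(c["fovy"]/2)); M=np.array(c["camera_from_world"])
    d=M[:3,:3].T@np.array([(u-c["cx"])/f,-(v-c["cy"])/f,-1]); return -M[:3,:3].T@M[:3,3],d
def onz(c,u,v,z):
    o,d=ray(c,u,v); return o+d*(z-o[2])/d[2]
def proj(c,p):
    f=240/np.tan(np.radians(c["fovy"]/2)); q=np.array(c["camera_from_world"])@np.append(p,1)
    return c["cx"]+f*q[0]/-q[2], c["cy"]-f*q[1]/-q[2]
E
python3 - <<'E'
from h import *
s=capture("side");c=capture("scene");k=cv2.resize
a=k(s["color"][185:265,310:390],(400,400),interpolation=2)
b=k(s["color"][260:360,285:365],(320,400),interpolation=2)
cv2.imwrite("pics/m1.png",np.hstack([a,b]))
for n,p,z in [("handle top",(323,276),.14),("stand base",(323,338),0.005),("lid",(352,211),.075),("plate",(257,263),.014),("jar",(400,162),.085),("mouse",(372,405),.03)]: print(n,onz(s,*p,z).round(3))
print(onz(c,277,253,.075).round(3),onz(c,373,186,.14).round(3))
E
```

```text
handle top [0.561 0.254 0.14 ]
stand base [0.559 0.255 0.005]
lid [ 0.558 -0.118  0.075]
plate [0.741 0.048 0.014]
jar [ 0.465 -0.412  0.085]
mouse [0.454 0.424 0.03 ]
[ 0.565 -0.124  0.075] [0.592 0.212 0.14 ]
```

View pics/m1.png

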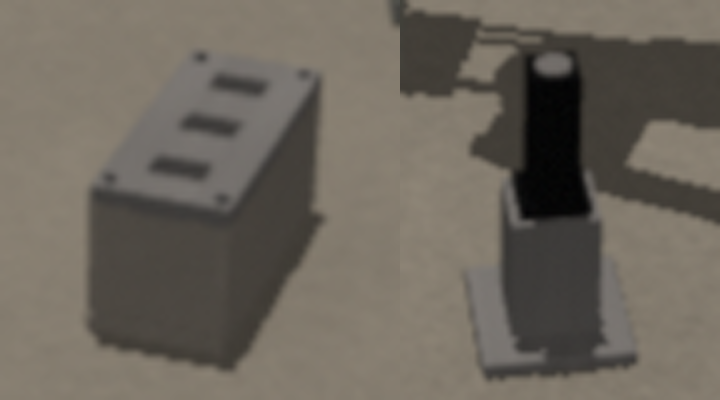

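The crop shows the three mouths at side pixels about (346,218.6), (352.2,210.2) and (358,201.8), and the stand's front base edge from (306,354) to (344,349.5). Next I move above the stand for a wrist look.

Request:
{"method": "jog_arm", "body": {
  "delta_pos": [
    [-1.5,5,0],
    [-3,10,0],
    [-5,15.5,0],
    [-6.5,21,0],
    [-6.5,21,0],
    [-6.5,21,0]
  ],
  "turn": [0,0,0,0,0,0],
  "grip": [0,0,0,0,0,0]
}}

```text
time_s: 1.0
position: [0.5601, 0.2099, 0.2225]
tcp_rot: [[-0.001, 1.0, 0.0], [1.0, 0.001, -0.001], [-0.001, 0.0, -1.0]]
force: [-0.7, 0.0, 0.1]
opening: 1.001
grasp_force: 0.0
```

```bash
python3 - <<'E'
from h import *
s=capture("side");w=capture("wrist")
cv2.imwrite("pics/w1.png",w["color"]); np.save("pics/w1.npy",w)
a,b=onz(s,306.2,353.7,.004),onz(s,343.7,349.5,.004); print(a,b,np.degrees(np.arctan2(*(a-b)[1::-1])))
P=[onz(s,*p,.075).round(4) for p in [(346,218.6),(352.2,210.2),(358,201.8)]]; print(P); d=P[0]-P[2]; print(np.degrees(np.arctan2(-d[0],d[1])),np.linalg.norm(d)); print(read_state()["position"])
E
```

```text
[0.58118596 0.3011917  0.004     ] [0.51792224 0.2780809  0.004     ] 20.067699266812483
[array([ 0.5664, -0.0786,  0.075 ]), array([ 0.5581, -0.1223,  0.075 ]), array([ 0.5501, -0.1684,  0.075 ])]
-10.288001375313772 0.09126735451408678
[0.5605353  0.20880961 0.22247097]
```

View pics/w1.png

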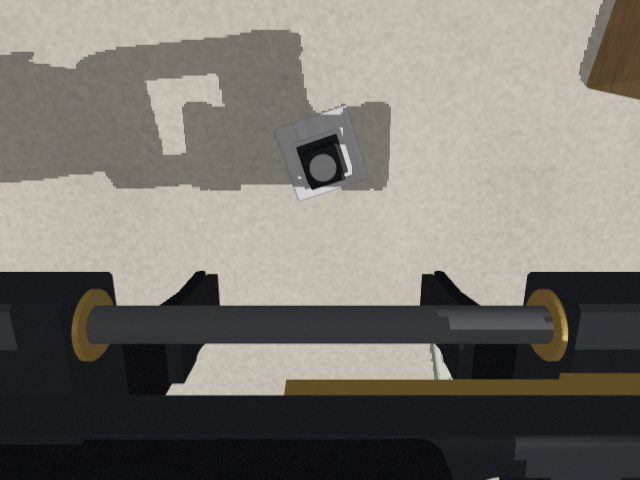

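The wrist picture shows the handle's top disc at (322,168) and the base corners at (275,131), (346,105), (368,178) and (298,201).

```bash
python3 - <<'E'
from h import *
w=np.load("pics/w1.npy",allow_pickle=True).item()
P=np.array([onz(w,*p,.006) for p in [(275,131),(346,105),(368,178),(298,201)]]); print(P.round(4),P.mean(0)); 
for i in range(4): d=P[(i+1)%4]-P[i]; print(np.linalg.norm(d), np.degrees(np.arctan2(d[1],d[0])))
im=w["color"]; m=cv2.inRange(cv2.cvtColor(im,6),90,150); m[:140]=0;m[195:]=0;m[:,:300]=0;m[:,345:]=0
n,l,st,ce=cv2.connectedComponentsWithStats(m); i=l[168,322]; print(st[i],ce[i])
for z in (.14,.145,.15): print(onz(w,*ce[i],z))
s=capture("side")
o,d=ray(s,322.5,276.2); o2,d2=ray(w,*ce[i])
t=np.linalg.lstsq(np.c_[d,-d2],o2-o,rcond=None)[0]; print(o+d*t[0],o2+d2*t[1])
E
```

```text
[[0.5211 0.2779 0.006 ]
 [0.5851 0.3003 0.006 ]
 [0.6067 0.2353 0.006 ]
 [0.541  0.2136 0.006 ]] [0.56345554 0.25676698 0.006     ]
0.06782614888343558 19.301992204956797
0.06846523041879951 -71.62509276187768
0.06914513427730075 -161.7389079992535
0.06724356074951206 107.24352547505657
[310 155  26  26 541] [322.51201479 167.47874307]
[0.56310393 0.25741329 0.14      ]
[0.56306357 0.25787406 0.145     ]
[0.56302322 0.25833482 0.15      ]
[0.56163324 0.25728826 0.14140846] [0.56309266 0.25754202 0.14139685]
```

Request:
{"method": "jog_arm", "body": {
  "delta_pos": [
    [0.3,4.7,0],
    [0.3,4.7,0],
    [0.3,4.7,-4],
    [0.3,4.7,-8],
    [0.3,4.7,-11],
    [0.3,4.7,-13.5],
    [0.3,4.7,-13.5],
    [0.3,4.7,-13.5],
    [0.3,4.7,-13.5],
    [0.3,4.7,-13.5],
    [0.3,4.7,-13.5]
  ],
  "turn": [9,18.5,18.5,18.5,18.5,18.5,18.5,18.5,18.5,18.5,18.5],
  "grip": [0,0,0,0,0,0,1,1,1,1,1]
}}

```text
time_s: 2.52
position: [0.5632, 0.2572, 0.0882]
tcp_rot: [[-0.317, 0.948, 0.001], [0.948, 0.317, 0.0], [-0.0, 0.001, -1.0]]
force: [0.2, -0.7, -0.1]
opening: 0.513
grasp_force: 0.0
```

Request:
{"method": "jog_arm", "body": {
  "delta_pos": [
    [0,0,0],
    [0,0,0],
    [0,0,0],
    [0,0,0],
    [0,0,0],
    [0,0,0]
  ],
  "turn": [0,0,0,0,0,0],
  "grip": [1,1,1,1,1,1]
}}

```text
time_s: 3.28
position: [0.5628, 0.257, 0.0875]
tcp_rot: [[-0.317, 0.948, -0.0], [0.948, 0.317, -0.0], [0.0, -0.0, -1.0]]
force: [-0.9, -0.4, 0.9]
opening: 0.25
grasp_force: 30.0
```

Request:
{"method": "jog_arm", "body": {
  "delta_pos": [
    [0,0,1],
    [0,0,3],
    [0,0,6],
    [0,0,9],
    [0,-4,9.5],
    [0,-9,9.5],
    [0,-14,9.5],
    [0,-19,9.5],
    [-0.2,-24,9.5],
    [-0.4,-30,9.5],
    [-0.6,-35,9.5],
    [-0.8,-39.5,9.5]
  ],
  "turn": [0,0,0,0,-3,-7,-11,-15,-19,-23,-27,-29],
  "grip": [1,1,1,1,1,1,1,1,1,1,1,1]
}}

```text
time_s: 4.78
position: [0.5549, -0.1401, 0.1831]
tcp_rot: [[0.184, 0.983, 0.001], [0.983, -0.184, -0.001], [-0.0, 0.001, -1.0]]
force: [1.5, 0.3, -1.6]
opening: 0.252
grasp_force: 30.0
```

Request:
{"method": "jog_arm", "body": {
  "delta_pos": [
    [0,0,0],
    [0,0,0],
    [0,0,0]
  ],
  "turn": [0,0,0],
  "grip": [1,1,1]
}}

```text
time_s: 5.15
position: [0.5548, -0.1366, 0.1826]
tcp_rot: [[0.181, 0.984, -0.0], [0.984, -0.181, 0.0], [0.0, -0.001, -1.0]]
force: [-0.2, -0.4, -2.2]
opening: 0.25
grasp_force: 30.0
```

```bash
python3 - <<'E'
from h import *
w=capture("wrist")
cv2.imwrite("pics/w2.png",w["color"]); np.save("pics/w2.npy",w)
s=capture("side"); cv2.imwrite("pics/s2.png",cv2.resize(s["color"][120:280,270:430],(600,600),interpolation=2));np.save("pics/s2.npy",s)
q=read_state();print(q["position"],q["tcp_rot"],q["force"])
E
```

```text
[ 0.55496181 -0.13665469  0.18261838] [[ 1.80326290e-01  9.83606823e-01 -2.16017116e-04]
 [ 9.83606834e-01 -1.80326249e-01  1.98278497e-04]
 [ 1.56074526e-04 -2.48230738e-04 -9.99999957e-01]] [ 0.03999913 -0.18538752 -0.95450363]
```

View pics/w2.png

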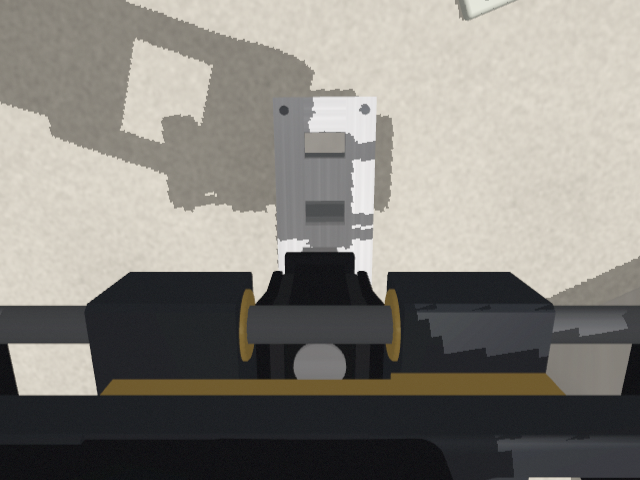

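View pics/s2.png

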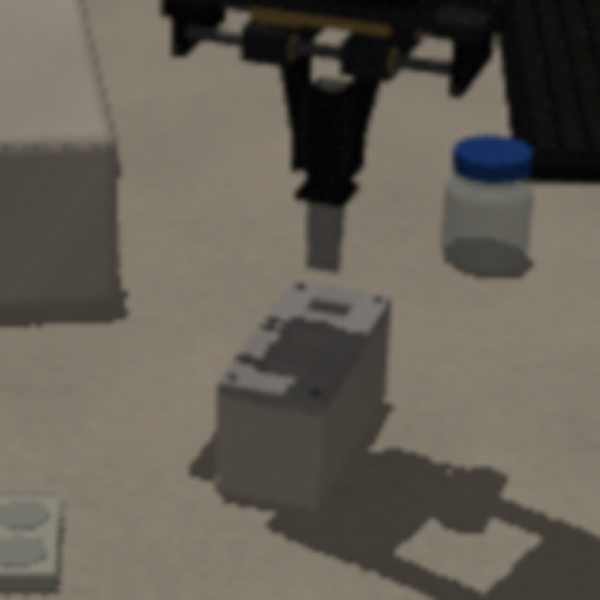

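The wrist view shows the left mouth at about (325,145) and the middle one at (325,212). The far lid edge is on row 97 between columns 273 and 377, and the yaw already matches. The side view shows the blade hanging straight above the lid.

```bash
python3 - <<'E'
from h import *
w=np.load("pics/w2.npy",allow_pickle=True).item(); g=cv2.cvtColor(w["color"],6).astype(int)
print("col", list(enumerate(g[90:245,320:331].mean(1).astype(int).tolist(),90)))
for r in (138,150,207,213): print(r,list(enumerate(g[r-1:r+2,268:384].mean(0).astype(int).tolist(),268)))
E
```

```text
col [(90, 162), (91, 133), (92, 132), (93, 133), (94, 134), (95, 136), (96, 171), (97, 217), (98, 229), (99, 228), (100, 226), (101, 226), (102, 226), (103, 227), (104, 228), (105, 228), (106, 230), (107, 232), (108, 234), (109, 233), (110, 228), (111, 228), (112, 229), (113, 227), (114, 227), (115, 229), (116, 231), (117, 234), (118, 235), (119, 234), (120, 231), (121, 230), (122, 230), (123, 229), (124, 230), (125, 231), (126, 231), (127, 231), (128, 228), (129, 228), (130, 227), (131, 205), (132, 133), (133, 149), (134, 150), (135, 150), (136, 149), (137, 149), (138, 149), (139, 149), (140, 148), (141, 149), (142, 149), (143, 148), (144, 148), (145, 148), (146, 148), (147, 147), (148, 147), (149, 147), (150, 147), (151, 147), (152, 131), (153, 78), (154, 78), (155, 77), (156, 82), (157, 97), (158, 118), (159, 131), (160, 131), (161, 131), (162, 131), (163, 131), (164, 131), (165, 131), (166, 131), (167, 131), (168, 131), (169, 131), (170, 131), (171, 131), (172, 131), (173, 131), (174, 131), (175, 131), (176, 131), (177, 131), (178, 131), (179, 131), (180, 131), (181, 131), (182, 
[... 5540 characters left out ...]
 (324, 77), (325, 78), (326, 78), (327, 78), (328, 79), (329, 79), (330, 77), (331, 78), (332, 78), (333, 77), (334, 78), (335, 78), (336, 77), (337, 78), (338, 78), (339, 78), (340, 78), (341, 77), (342, 78), (343, 81), (344, 108), (345, 129), (346, 127), (347, 126), (348, 127), (349, 127), (350, 128), (351, 134), (352, 166), (353, 198), (354, 196), (355, 190), (356, 191), (357, 191), (358, 188), (359, 155), (360, 158), (361, 162), (362, 161), (363, 165), (364, 198), (365, 227), (366, 227), (367, 226), (368, 225), (369, 193), (370, 194), (371, 191), (372, 190), (373, 204), (374, 210), (375, 210), (376, 211), (377, 213), (378, 214), (379, 215), (380, 203), (381, 203), (382, 215), (383, 214)]
```

```bash
python3 - <<'E'
from h import *
w=np.load("pics/w2.npy",allow_pickle=True).item(); s=np.load("pics/s2.npy",allow_pickle=True).item()
T=np.array([.55496,-.13665]); A=onz(w,324.5,144.5,.075);B=onz(w,324.6,212.7,.075); d=A-B
yaw=np.degrees(np.arctan2(-d[0],d[1])); print("left",A,"mid",B,np.linalg.norm(d),yaw)
E1=onz(w,275.5,207,.075)-onz(w,273.5,207,.075)
l=np.mean([onz(w,304.5,144.5,.075),onz(w,305.2,212.7,.075)],0);r=np.mean([onz(w,344.6,144.5,.075),onz(w,344,212.7,.075)],0);print("yaw mouths lr", np.degrees(np.arctan2(*(r-l)[1::-1])),np.linalg.norm(r-l))
im=w["color"]; m=cv2.inRange(cv2.cvtColor(im,6),95,170); m[:344]=0;m[379:]=0;m[:,:285]=0;m[:,355:]=0
pts=[]
for y in range(346,378):
    x=np.where(m[y])[0]
    if len(x): pts+= [(x[0],y),(x[-1],y)]
e=np.array(pts,float); 
S=np.linalg.lstsq(np.c_[2*e,np.ones(len(e))],(e**2).sum(1),rcond=None)[0]; print("disc",S,np.sqrt(S[2]+S[0]**2+S[1]**2),pts[::8])
print("gauge",onz(w,S[0],S[1],.2365),"tcp",T)
print("tip side",onz(s,356.1,192,.115))
for nm,p in (("mid",B),("left",A)): print(nm,proj(s,p))
E
```

```text
left [ 0.56959466 -0.07741824  0.075     ] mid [ 0.5616193  -0.12194951  0.075     ] 0.045239815648405984 -10.153768888214907
yaw mouths lr -10.4227205912758 0.026231965490412137
disc [    319.36466683     366.08328831 -235359.52761511] 25.5193413768861 [(np.int64(304), 346), (np.int64(300), 350), (np.int64(297), 354), (np.int64(295), 358), (np.int64(294), 362), (np.int64(294), 366), (np.int64(294), 370), (np.int64(295), 374)]
gauge [ 0.55560096 -0.13519578  0.2365    ] tcp [ 0.55496 -0.13665]
tip side [ 0.55256536 -0.13767392  0.115     ]
mid (np.float64(350.65701909869244), np.float64(210.13248586200055))
left (np.float64(344.53786892107337), np.float64(218.71542362252933))
```

Request:
{"method": "jog_arm", "body": {
  "delta_pos": [
    [0.3,0.7,0],
    [0.6,1.5,-1],
    [0.6,1.5,-2.3],
    [0.6,1.5,-3.4],
    [0.6,1.5,-3.4],
    [0.6,1.5,-3.4],
    [0.6,1.5,-3.4]
  ],
  "turn": [0,0,0,0,0,0,0],
  "grip": [1,1,1,1,1,1,1]
}}

```text
time_s: 6.12
position: [0.5613, -0.1233, 0.149]
tcp_rot: [[0.183, 0.983, 0.001], [0.983, -0.183, -0.0], [-0.0, 0.001, -1.0]]
force: [0.6, -0.1, -1.1]
opening: 0.25
grasp_force: 30.0
```

```bash
python3 - <<'E'
from h import *
s=capture("side"); c=capture("scene"); np.save("pics/s3.npy",s); np.save("pics/c3.npy",c)
k=lambda i:cv2.resize(i,(400,600),interpolation=2)
cv2.imwrite("pics/m3.png",np.hstack([k(s["color"][165:255,320:380]),k(c["color"][205:295,245:305])]))
q=read_state();print(q["position"],q["force"],q["tcp_rot"][:,1])
E
```

```text
[ 0.56123816 -0.12321256  0.14899116] [-0.59371235  0.03671759 -1.63561645] [ 9.83212203e-01 -1.82463349e-01  9.43324291e-04]
```

View pics/m3.png

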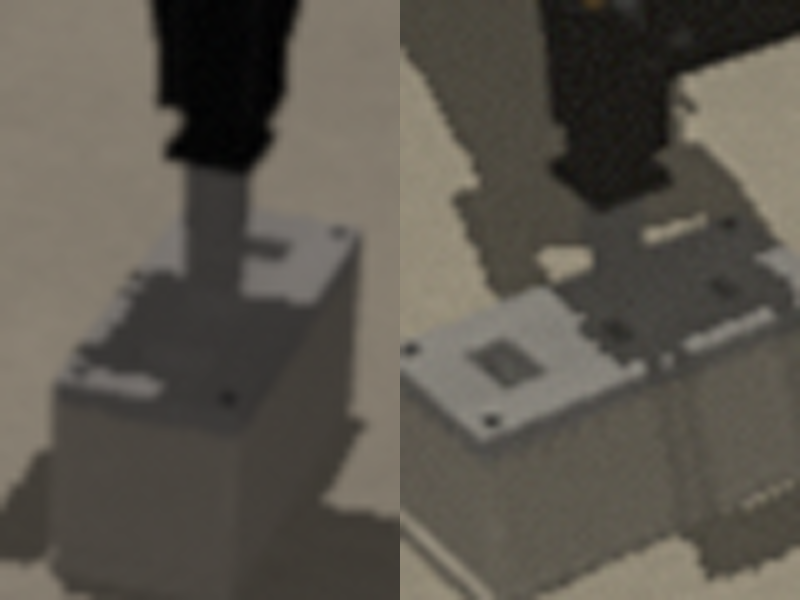

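The side view puts the blade tip at about (352.2,209.2), right over the middle mouth. The scene view agrees, though the tip is in shadow there. Now I feel downward gently.

Request:
{"method": "jog_arm", "body": {
  "delta_pos": [
    [0,0,-0.4],
    [0,0,-0.8],
    [0,0,-1.1],
    [0,0,-1.3],
    [0,0,-1.3]
  ],
  "turn": [0,0,0,0,0],
  "grip": [1,1,1,1,1]
}}

```text
time_s: 6.85
position: [0.5609, -0.1229, 0.1353]
tcp_rot: [[0.182, 0.983, -0.0], [0.983, -0.182, 0.0], [0.0, -0.0, -1.0]]
force: [-0.9, 0.2, -1.9]
opening: 0.248
grasp_force: 30.0
```

Request:
{"method": "jog_arm", "body": {
  "delta_pos": [
    [0,0,-0.1],
    [0,0,-0.2],
    [0,0,-0.3],
    [0,0,-0.4],
    [0,0,-0.4]
  ],
  "turn": [0,0,0,0,0],
  "grip": [1,1,1,1,1]
}}

```text
time_s: 7.48
position: [0.5609, -0.123, 0.1315]
tcp_rot: [[0.182, 0.983, -0.0], [0.983, -0.182, 0.0], [0.0, -0.0, -1.0]]
force: [0.4, -0.3, -2.7]
opening: 0.251
grasp_force: 30.0
```

Request:
{"method": "jog_arm", "body": {
  "delta_pos": [
    [0,0,-0.1],
    [0,0,-0.2],
    [0,0,-0.2]
  ],
  "turn": [0,0,0],
  "grip": [1,1,1]
}}

```text
time_s: 7.85
position: [0.5609, -0.1229, 0.1294]
tcp_rot: [[0.182, 0.983, -0.0], [0.983, -0.182, 0.0], [0.0, -0.0, -1.0]]
force: [-0.1, 0.3, -1.8]
opening: 0.252
grasp_force: 30.0
```

The tip is 13 mm deep with no contact, so this slot is not the narrow one. I keep feeling on down.

Request:
{"method": "jog_arm", "body": {
  "delta_pos": [
    [0,0,-0.2],
    [0,0,-0.4],
    [0,0,-0.5],
    [0,0,-0.5]
  ],
  "turn": [0,0,0,0],
  "grip": [1,1,1,1]
}}

```text
time_s: 8.35
position: [0.5609, -0.1229, 0.1244]
tcp_rot: [[0.182, 0.983, -0.0], [0.983, -0.182, 0.0], [0.0, -0.0, -1.0]]
force: [-0.3, -0.3, -1.5]
opening: 0.248
grasp_force: 30.0
```

Request:
{"method": "jog_arm", "body": {
  "delta_pos": [
    [0,0,-0.2],
    [0,0,-0.4],
    [0,0,-0.4]
  ],
  "turn": [0,0,0],
  "grip": [1,1,1]
}}

```text
time_s: 8.72
position: [0.5608, -0.1229, 0.1203]
tcp_rot: [[0.182, 0.983, -0.0], [0.983, -0.182, 0.0], [0.0, -0.0, -1.0]]
force: [0.5, 0.0, -1.2]
opening: 0.251
grasp_force: 30.0
```

Request:
{"method": "jog_arm", "body": {
  "delta_pos": [
    [0,0,-0.2],
    [0,0,-0.4],
    [0,0,-0.4]
  ],
  "turn": [0,0,0],
  "grip": [1,1,1]
}}

```text
time_s: 9.1
position: [0.5609, -0.1231, 0.1164]
tcp_rot: [[0.182, 0.983, -0.0], [0.983, -0.182, -0.0], [-0.0, -0.0, -1.0]]
force: [0.3, 0.2, -1.3]
opening: 0.249
grasp_force: 30.0
```

Request:
{"method": "jog_arm", "body": {
  "delta_pos": [
    [0,0,-0.2],
    [0,0,-0.3],
    [0,0,-0.3]
  ],
  "turn": [0,0,0],
  "grip": [1,1,1]
}}

```text
time_s: 9.48
position: [0.5613, -0.1235, 0.1137]
tcp_rot: [[0.182, 0.983, 0.001], [0.983, -0.182, -0.001], [-0.001, 0.001, -1.0]]
force: [-0.2, -3.1, 0.2]
opening: 0.251
grasp_force: 30.0
```

Drag begins at about 29 mm depth, with the leaf pressing sideways. I continue in 1 mm steps to the shoulder.

Request:
{"method": "jog_arm", "body": {
  "delta_pos": [
    [0,0,-0.1],
    [0,0,-0.2],
    [0,0,-0.2]
  ],
  "turn": [0,0,0],
  "grip": [1,1,1]
}}

```text
time_s: 9.85
position: [0.561, -0.1231, 0.1114]
tcp_rot: [[0.182, 0.983, 0.0], [0.983, -0.182, -0.0], [-0.0, 0.0, -1.0]]
force: [-0.4, -3.0, -1.8]
opening: 0.252
grasp_force: 30.0
```

Request:
{"method": "jog_arm", "body": {
  "delta_pos": [
    [0,0,-0.1],
    [0,0,-0.2],
    [0,0,-0.2]
  ],
  "turn": [0,0,0],
  "grip": [1,1,1]
}}

```text
time_s: 10.22
position: [0.561, -0.1231, 0.1099]
tcp_rot: [[0.182, 0.983, 0.0], [0.983, -0.182, -0.0], [-0.0, 0.0, -1.0]]
force: [-1.4, -2.7, 2.6]
opening: 0.251
grasp_force: 30.0
```

Request:
{"method": "jog_arm", "body": {
  "delta_pos": [
    [0,0,-0.1],
    [0,0,-0.2],
    [0,0,-0.2],
    [0,0,-0.2]
  ],
  "turn": [0,0,0,0],
  "grip": [1,1,1,1]
}}

```text
time_s: 10.72
position: [0.561, -0.123, 0.1077]
tcp_rot: [[0.182, 0.983, 0.0], [0.983, -0.182, -0.0], [-0.0, 0.0, -1.0]]
force: [-1.0, -2.5, 4.8]
opening: 0.251
grasp_force: 30.0
```

```bash
python3 - <<'E'
from h import *
q=read_state();print(q["position"],q["force"],q["moment"])
E
```

```text
[ 0.56101038 -0.12302537  0.10770825] [-0.9850125  -2.52689347  4.75025134] [-0.6520235   0.4263307   0.00484099]
```

The shoulder landed at 32 mm after light drag, with a push of about 6 N, so the middle slot is the good one. I ease the spring, release and retreat straight up.

Request:
{"method": "jog_arm", "body": {
  "delta_pos": [
    [0,0,0.1],
    [0,0,0.2],
    [0,0,0.22],
    [0,0,0.22]
  ],
  "turn": [0,0,0,0],
  "grip": [1,1,1,1]
}}

```text
time_s: 11.22
position: [0.561, -0.123, 0.1097]
tcp_rot: [[0.182, 0.983, 0.0], [0.983, -0.182, -0.0], [-0.0, 0.0, -1.0]]
force: [-1.5, -3.2, 3.5]
opening: 0.254
grasp_force: 30.0
```

Request:
{"method": "jog_arm", "body": {
  "delta_pos": [
    [0,0,0],
    [0,0,0],
    [0,0,0],
    [0,0,0],
    [0,0,0],
    [0,0,0],
    [0,0,0],
    [0,0,0]
  ],
  "turn": [0,0,0,0,0,0,0,0],
  "grip": [0.5,0.5,0.5,0.5,0.3,0.3,0.3,0.3]
}}

```text
time_s: 12.22
position: [0.561, -0.123, 0.1098]
tcp_rot: [[0.182, 0.983, 0.0], [0.983, -0.182, -0.0], [0.0, 0.0, -1.0]]
force: [0.7, 1.2, 0.7]
opening: 0.695
grasp_force: 0.0
```

Request:
{"method": "jog_arm", "body": {
  "delta_pos": [
    [0,0,1],
    [0,0,3],
    [0,0,6],
    [0,0,10],
    [0,0,14],
    [0,-1.5,16],
    [0,-3,16],
    [0,-3,16],
    [0,-3,16]
  ],
  "turn": [0,0,0,0,0,0,0,0,0],
  "grip": [0.3,0.3,0.3,0.3,0.3,0.3,0.3,0.3,0.3]
}}

```text
time_s: 13.35
position: [0.56, -0.1525, 0.2682]
tcp_rot: [[0.183, 0.983, -0.003], [0.983, -0.183, 0.002], [0.001, -0.003, -1.0]]
force: [0.4, -0.6, -0.0]
opening: 0.695
grasp_force: 0.0
```

```bash
python3 - <<'E'
from h import *
s=capture("side"); c=capture("scene"); w=capture("wrist")
k=lambda i:cv2.resize(i,(400,600),interpolation=2)
cv2.imwrite("pics/m4.png",np.hstack([k(s["color"][165:255,320:380]),k(c["color"][205:295,245:305])]))
np.save("pics/s4.npy",s)
for z in (.087,.093,.099,.145,.1645,.17): print(z,proj(s,[.561,-.1225,z]))
E
```

```text
0.087 (np.float64(351.1487297916736), np.float64(205.43257423418422))
0.093 (np.float64(351.2473410288051), np.float64(203.10794985696003))
0.099 (np.float64(351.3464061964398), np.float64(200.77262469203984))
0.145 (np.float64(352.12132794920615), np.float64(182.504909477))
0.1645 (np.float64(352.4582939899614), np.float64(174.56139821579038))
0.17 (np.float64(352.55427266952205), np.float64(172.29883276493024))
```

View pics/m4.png

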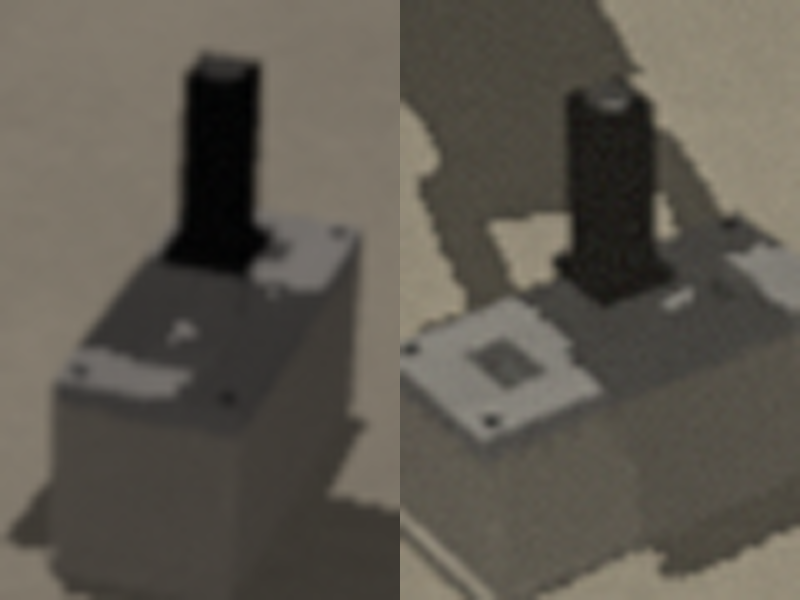

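The gauge stands upright in the middle slot. Its top is at side pixel (353.3,175.2), against (352.5,174.6) predicted for a seated shoulder, so the height is right.

```bash
python3 -c "
from rig import *
print(hand_in())"
```

```text
the job is handed in; nothing more can be done
None
```

The gauge is standing released in the middle slot, the good one: light drag, then the shoulder landed at 32 mm with a gentle push of about 6 N; I did not try the other two slots, and the job is handed in.

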